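# Open the ink carton and unscrew the jar inside

### The arm

A 6-joint arm with a two-finger parallel gripper is mounted at the origin on the work surface. World frame = base frame: x ahead of the robot, y to its left, z up, the work surface at z = 0. Lengths are in m, angles in rad, forces in N, time in s.
With the tool pointing down it reaches from about 0.35 to 0.775 m from the base axis. Payload 7.3 kg.
Tool frame: the origin (TCP) lies midway between the tips of the shut fingers; the grasp point (between the pads) lies 19 mm behind it (tcp_to_grasp is the distance from the TCP to the grasp point, in m); z points along the fingers, y is the line along which they close (so a half turn about z gives the same grasp; the last joint's range is limited). The gripper opens to 92 mm and grips with 3 to 60 N. Pads are 19 mm wide; open, the fingers measure 130 mm over their backs; the gripper's body (75 mm by 190 mm) begins 47 mm behind the grasp point.
Start: joints at [-1.473, 0.342, 1.524, -0, 1.275, -0.146], TCP at [0.127, -0.509, 0.205] pointing down, gripper open.
Joint ranges: [-2.53, 2.53], [-0.77, 2.02], [0.04, 2.7], [-1, 4.14], [0.28, 2.66], [-3.11, 3.11]. Speed limits (rad/s): [2.57, 2.57, 3.14, 3.14, 3.14, 3.14].

### API

Orientations are given as [roll, pitch, yaw] about the fixed x, y, z axes, in that order (R = Rz(yaw) Ry(pitch) Rx(roll)).
In Python, from cell import observe, read_camera, calibration, hand_in, tcp_to_grasp gives the robot as it stands.
- The arm moves only by the tool send_rows, never from a script. Its argument "targets" is a list of rows, each a list of 5 numbers: the opening, from 0 (shut) to 1 (fully open), then the shift along the world's x, y, z in m, then the turn about the world's z in rad. A call has 1 to 5 rows; each row shifts and turns the commanded pose from where the row before left it; what a row does not reach is not made up. A row lasts 1/10 s, in which the tool goes at most 50 mm and 8.59 degrees, less where a joint would pass 70% of its speed; a pose out of reach is approached as far as the arm can. A call is refused whole if a number of a shift passes 0.05 or a number of a turn 0.15, either way. A call with a gripper value outside its range is refused whole. The fingers move at their own pace and stop on an object; "grip_force" is the grip in N (left out, the last holds). Time passes only in rows, so rows that do not move let the fingers close. It gives the time, the measured TCP pose, the force, the opening and the grip force at its end, in the units of the state.
- observe(): the state, without advancing time (a new reading comes with each control period).
- read_camera(name): name is "side" or "top" or "wrist"; returns (picture, depth): 384x512x3 uint8, red, green, blue; 384x512 float32, m along the optical axis (not along the pixel's ray), 0 where there is no reading.
- calibration(name): a dict with "intrinsics" (3x3 intrinsics, pixels), "k1" (the pictures are not rectified: a ray, as slopes to the right and down, at radius r is drawn at 1 + k1 r^2 times it, then the intrinsics apply), "world_to_cam" (4x4, takes a point from world to camera coordinates); the wrist camera has in their place "hand_eye" (4x4, takes a point from camera to tool coordinates, whose origin is the TCP and whose axes are the flange's). Camera axes: x right, y up, looking along -z (the intrinsics and any distortion apply to the point x, -y, -z); pixel columns grow to the right and rows downward; lengths in m; the calibration is good to about 2 mm. A picture is of the moment at which its call begins: read the wrist's pose just before it. calibration takes no time and is no camera call.
- hand_in(): hands the job in; it is judged then, once.
The state is a dict: "time": time; "qpos": joint angles; "qvel": joint speeds; "joint_efforts": joint torques, N m; "tool_pos": TCP position; "tool_rot": TCP orientation; "contact_force": force on the tool from outside, world axes, zero at the start; "torque": the same for the moment, N m; "opening": finger opening in m; "grip_force": force on a finger pad.
Only numpy, scipy, OpenCV 4.12 (cv2) and the standard library are available. Lean on these libraries where they do the work, as an engineer would, in place of code of your own. Each camera call takes 0.05 s, during which the arm holds its last target. There are 200 camera calls.

### The job

Open the shipping carton on the printmaker's table: swing its two long outer flaps, then its two short inner flaps, right back to the outside, well past upright. Then unscrew the barred lid of the ink jar inside the carton anticlockwise until it stops. Leave the other things standing about on the table where they are.

Things in the scene. Friction and masses are not known exactly. Their poses are not given: they have to be found in the camera images.
- carton: open-topped cardboard shipping carton, 190 (its x) x 150 (its y) x 140 high, walls 4; does not move. Origin: centre of its underside. Inside stand a jar and a bottle, one at each end (their order varies), held tight by a low card divider 74 high
- flap_left (a joint): an outer (long) flap; starts half ajar. Hinged along the carton's +y top edge; 74 from hinge to free edge, 186 along the hinge, 4 thick. Value: rad, 0 = lying flat shut, 1.57 = upright, 2.7 = folded back to its stop; the crease is stiff, so it stays where it is left
- flap_left_hinge (a point): middle of that flap's hinge line, 145.5 above the table, on the flap's underside
- flap_left_edge (a point): middle of that flap's free edge, on the underside; moves with the flap
- flap_right (a joint): an outer (long) flap; starts half ajar. Hinged along the carton's -y top edge; 74 from hinge to free edge, 186 along the hinge, 4 thick. Value: rad, 0 = lying flat shut, 1.57 = upright, 2.7 = folded back to its stop; the crease is stiff, so it stays where it is left
- flap_right_hinge (a point): middle of that flap's hinge line, 145.5 above the table, on the flap's underside
- flap_right_edge (a point): middle of that flap's free edge, on the underside; moves with the flap
- flap_far (a joint): an inner (short) flap; starts lying shut under the outer flaps. Hinged along the carton's +x top edge; 52 from hinge to free edge, 138 along the hinge, 4 thick. Value: rad, 0 = lying flat shut, 1.57 = upright, 2.7 = folded back to its stop; the crease is stiff, so it stays where it is left
- flap_far_hinge (a point): middle of that flap's hinge line, 141 above the table, on the flap's underside
- flap_far_edge (a point): middle of that flap's free edge, on the underside; moves with the flap
- flap_near (a joint): an inner (short) flap; starts lying shut under the outer flaps. Hinged along the carton's -x top edge; 52 from hinge to free edge, 138 along the hinge, 4 thick. Value: rad, 0 = lying flat shut, 1.57 = upright, 2.7 = folded back to its stop; the crease is stiff, so it stays where it is left
- flap_near_hinge (a point): middle of that flap's hinge line, 141 above the table, on the flap's underside
- flap_near_edge (a point): middle of that flap's free edge, on the underside; moves with the flap
- jar: ink jar with a wide screw lid that has a raised grip bar across it, standing inside the carton, fixed. 60 across, 108 high with lid and bar. Origin: centre of its underside, on the carton's floor 4 above the table
- lid (a joint): the jar's captive screw lid, 54 across: a round disc whose top is 92 above the table, with a grip bar 44 long, 14 thick and 20 high on it (bar top 112 above the table). Value: rad, grows anticlockwise seen from above; unscrewed to its stop at 2.2
- lid_grip (a point): middle of the grip bar, on the lid's axis, 104 above the table; its x axis runs along the bar (44), its y axis across it (14)
- packed_bottle: squat bottle with a cone nozzle, packed in the carton beside the jar, fixed, 58 across; nozzle tip 110 above the table. Origin: centre of its underside
- egg_cup: bystander near the carton: plastic egg cup, 58 high, 48 across. Origin: underside
- ink_bottle: bystander near the carton: squat ink bottle with cone nozzle, 60 across, 135 high. Origin: underside
- ink_tub: bystander near the carton: round ink tub with a smooth flat lid, 76 across, 66 high. Origin: underside
- ink_roller: bystander near the carton: ink roller lying down: rubber roll 70 long and 32 across, wooden handle, 176 long over all along its x. Origin: underside
- gouge: bystander near the carton: lino gouge lying down, 110 long along its x, 24 high. Origin: underside
- lino_block: bystander near the carton: wooden printing block, 90 x 70 x 12. Origin: underside
Not all that is in view belongs to the job. Leave any red look-alike of the jar alone. Of the things shaped like the carton, the cardboard one is meant.

How it is judged:
By the outcome, as a careful person would: the job done as asked, in the order asked, and still so for the second after the job is handed in, with the robot touching nothing.
It also fails if it takes over 69 s, if anything falls off the work surface, if the arm or the gripper's body presses on something with over 40 N, if the wrist force passes 120 N, or if a joint passes its speed limit or range.

## Working session

There is one attempt and no reset: what is moved stays moved. The work goes in short steps, Python scripts to look and compute and a tool call to move; the robot and the scene stay as the last step left them, time stands still between calls to the robot, and variables do not carry over. Pictures are saved under pics/ and viewed, at most 10 in all, crops included, and the job is handed in when it is done.

Besides the shell and the picture viewer there is one more tool, called after "Call:" by a JSON object that holds its "fn" and its "kwargs". send_rows: Moves the arm, as the interface text tells. Its arguments: {"type":"object","properties":{"targets":{"type":"array","items":{"type":"array","items":{"type":"number"}}},"grip_force":{"type":"number"}},"required":["targets"]}

```bash
ls; mkdir -p pics; cat > h.py <<'E'
import numpy as np, cv2
from cell import observe, read_camera, calibration, hand_in, tcp_to_grasp
def cloud(name):
    im,d=read_camera(name); c=calibration(name); K=np.array(c["intrinsics"]); k1=c["k1"]
    v,u=np.mgrid[0:d.shape[0],0:d.shape[1]].astype(float)
    a=(u-K[0,2])/K[0,0]; b=(v-K[1,2])/K[1,1]; x,y=a.copy(),b.copy()
    for _ in range(8):
        s=1+k1*(x*x+y*y); x,y=a/s,b/s
    P=np.stack([x*d,-y*d,-d,np.ones_like(d)],-1)
    T=np.linalg.inv(np.array(c["world_to_cam"])) 
    W=(P@T.T)[...,:3]; W[d==0]=np.nan
    return im,W
E
python3 - <<'E'
from h import *
o=observe();print({k:np.round(v,3).tolist() for k,v in o.items()}, tcp_to_grasp)
for n in("top","side"):
    im,W=cloud(n); np.savez(f"{n}0.npz",im=im,W=W); cv2.imwrite(f"pics/{n}0.png",im[...,::-1])
E
```

```text
pics
{'time': 0.0, 'qpos': [-1.473, 0.343, 1.525, 0.0, 1.275, -0.146], 'qvel': [0.002, -0.001, -0.0, 0.001, 0.0, 0.001], 'joint_efforts': [-0.0, -43.124, -24.422, 0.072, 0.056, -0.0], 'tool_pos': [0.127, -0.509, 0.205], 'tool_rot': [-3.14, -0.0, 0.244], 'contact_force': [-0.086, 0.065, -0.208], 'torque': [-0.002, -0.01, -0.027], 'grip_force': 0.0, 'opening': 0.092} 0.0188
```

View pics/top0.png

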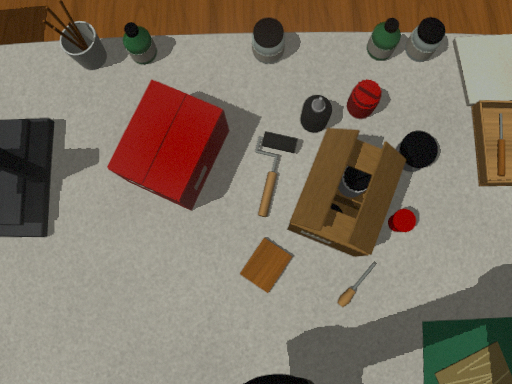

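View pics/side0.png

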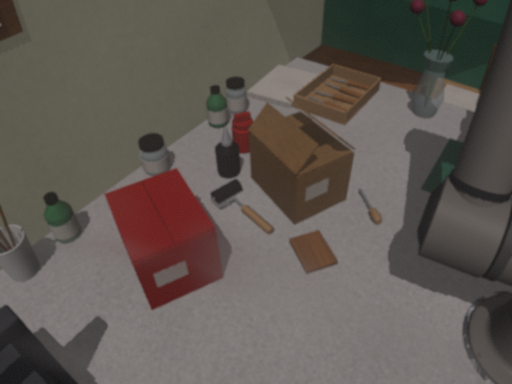

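The top view shows the carton around (347,190), with its long axis tilted. The jar lid is near (355,180), the tub at (418,150), the red egg cup at (402,220), the bottle at (317,113), the roller at (272,170), the block at (267,264) and the gouge at (357,285). Next I'll measure the carton.

```bash
python3 - <<'E'
from h import *
D=np.load("top0.npz"); im,W=D["im"],D["W"]
for p in [(347,190),(317,113),(418,150),(402,220),(279,142),(266,200),(267,264),(357,285),(355,180),(337,208),(365,100)]:
    print(p,np.round(W[p[1],p[0]],3))
# carton region: pts by pixel window, brown colour
u0,v0=280,120
sub=W[120:262,282:410]; col=im[120:262,282:410].astype(int)
br=(col[...,0]>col[...,2]*1.6)&(col[...,0]<200)&(col[...,1]>col[...,2]*1.15)&(sub[...,2]>.1)
print(br.sum(), np.round(np.nanpercentile(sub[br][:,2],[1,10,50,90,99]),3))
r=cv2.minAreaRect((sub[br][:,:2]*1000).astype(np.float32)); print(r, cv2.boxPoints(r))
up=cv2.resize(im[115:265,275:445],None,fx=4,fy=4,interpolation=cv2.INTER_CUBIC)
cv2.imwrite("pics/crop0.png",up[...,::-1])
for v in range(125,260,9):
    print(v,' '.join('%4d'%(W[v,u,2]*1000) if W[v,u,2]==W[v,u,2] else ' nan' for u in range(284,444,8)))
E
```

```text
(347, 190) [ 0.576 -0.131  0.063]
(317, 113) [ 0.725 -0.073  0.092]
(418, 150) [ 0.655 -0.278  0.067]
(402, 220) [ 0.515 -0.239  0.058]
(279, 142) [0.682 0.001 0.035]
(266, 200) [0.563 0.029 0.021]
(267, 264) [0.433 0.029 0.016]
(357, 285) [ 0.388 -0.153  0.016]
(355, 180) [ 0.589 -0.141  0.097]
(337, 208) [ 0.539 -0.109  0.07 ]
(365, 100) [ 0.752 -0.17   0.09 ]
8013 [0.119 0.145 0.17  0.198 0.203]
((562.3573608398438, -119.09199523925781), (155.0900421142578, 191.2938232421875), 67.0267105102539) [[ 444.03055  -153.1555  ]
 [ 620.1522   -227.81786 ]
 [ 680.6842    -85.02849 ]
 [ 504.5625    -10.366135]]
125    0    0    3   39   53   32    4    1    0    2    1    0    2    2    1    1    4    0    0    0
134    2    0    0    3    2  150  163  178  190  205    0   -2    2    0   -1    0   69   65   67    0
143   32   31    0    1    2  157  172  183  196  146  149    2    0  194   -2   66   66   61   67   65
152    0   15    1    0    0  162  176  189  202  146  143  143  198  190  176   65   66   67   63   65
161    3    0    0    0  152  168  182  193  147  142  148  145  197  18
[... 371 characters left out ...]
6  191  200   59    3    2  197  191  171  158    3   -3   -3    0    0    3
206    0    1  156  173  183  198   71    3    3   38  196  183  168  152    2    4    0    2   -2    1
215   -1  150  162  177  187  200  146  146    3    4  191  177  162    5   58   62   57   -1    2    0
224    0  137  167  182  192  147  144  146  145  200  184  170  155    2   58   62   61    0    0   -1
233    0   -2   34  104  147  145  146  146  145  192  179  163    1    2    0    0    0    0    0    0
242    0    0    2    0   -2   60  120  146  198  186  174  156    2    0    0    0    0   -2    0    2
251   14    1   -1   -2    3    0   -1    5   53  119  145    1    5   -1    0    0    2    0    0    0
```

View pics/crop0.png

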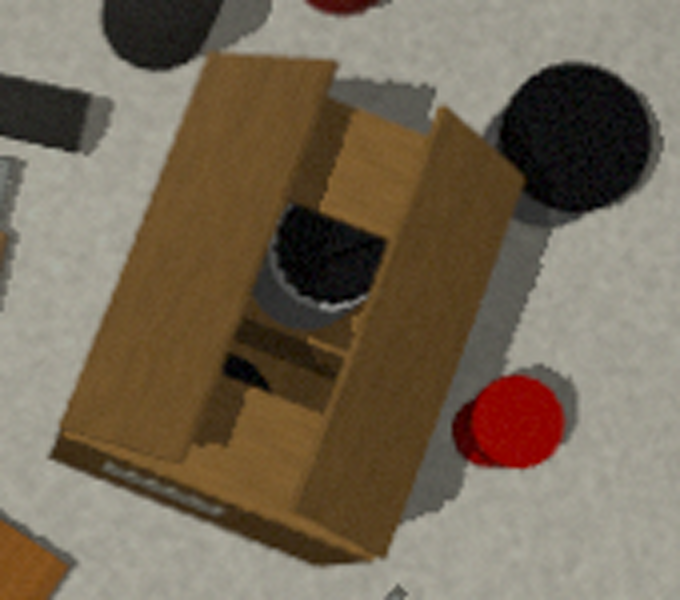

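The carton is centred at about (0.562, -0.119) with yaw about -0.40. The jar is at the +x (far) end, and the outer flaps stand at about 0.86 rad. I'll move above the gap with the fingers shut and the tool's y axis along the carton's x.

Call:
{"fn": "send_rows", "kwargs": {"targets": [[0,0.0363,0.0325,0.01,0.077],[0,0.0363,0.0325,0.01,0.077],[0,0.0363,0.0325,0.01,0.077],[0,0.0363,0.0325,0.01,0.077],[0,0.0363,0.0325,0.01,0.077]], "grip_force": 10}}

```text
time: 0.6
tool_pos: [0.3092, -0.3453, 0.2554]
tool_rot: [-3.141, -0.0, 0.632]
contact_force: [0.3, -1.6, -0.1]
opening: 0.0564
grip_force: 0.0
```

Call:
{"fn": "send_rows", "kwargs": {"targets": [[0,0.0363,0.0325,0,0.077],[0,0.0363,0.0325,0,0.077],[0,0.0363,0.0325,0,0.077],[0,0.0363,0.0325,0,0.077],[0,0.0363,0.0325,0,0.077]]}}

```text
time: 1.1
tool_pos: [0.4908, -0.1827, 0.255]
tool_rot: [-3.141, 0.0, 1.017]
contact_force: [0.3, -1.0, 1.1]
opening: 0.0163
grip_force: 0.0
```

Call:
{"fn": "send_rows", "kwargs": {"targets": [[0,0.0363,0.0325,0,0.077],[0,0.0363,0.0325,0,0.077],[0,0,0,0,0],[0,0,0,0,0]]}}

```text
time: 1.5
tool_pos: [0.5624, -0.1185, 0.2543]
tool_rot: [-3.14, 0.001, 1.17]
contact_force: [-0.4, -0.2, 0.0]
opening: 0.0
grip_force: 0.0
```

Call:
{"fn": "send_rows", "kwargs": {"targets": [[0,0,0,-0.037,0],[0,0.004,0.0092,-0.036,0],[0,0.0068,0.0161,0,0],[0,0.0068,0.0161,0,0]]}}

```text
time: 1.9
tool_pos: [0.5783, -0.0795, 0.181]
tool_rot: [-3.139, 0.001, 1.164]
contact_force: [0.2, -0.0, 1.2]
opening: 0.0002
grip_force: 0.3
```

Call:
{"fn": "send_rows", "kwargs": {"targets": [[0,0.0068,0.0161,0,0],[0,0.0068,0.0161,0,0],[0,0.0052,0.0123,0.002,0],[0,0.0052,0.0123,0,0]]}}

```text
time: 2.3
tool_pos: [0.6044, -0.0205, 0.1848]
tool_rot: [3.141, -0.0, 1.168]
contact_force: [0.7, -0.5, -0.6]
opening: 0.0008
grip_force: 0.0
```

Call:
{"fn": "send_rows", "kwargs": {"targets": [[0,0.0052,0.0123,-0.002,0],[0,0.0026,0.0062,-0.005,0],[0,0.001,0.002,-0.006,0],[0,0,0,0,0]]}}

```text
time: 2.7
tool_pos: [0.6121, -0.0005, 0.1698]
tool_rot: [-3.139, 0.001, 1.168]
contact_force: [-0.3, 0.3, -0.0]
opening: 0.0002
grip_force: 0.0
```

```bash
cat >> h.py <<'E'
C=np.array([.562,-.119]); EX=np.array([.9207,-.390]); EY=np.array([.390,.9207])
def cart(W):
    d=W[...,:2]-C; return np.stack([d@EX,d@EY,W[...,2]],-1)*1000
def hmap(P,xs,ys,r=6):
    for x in xs:
        row=[]
        for y in ys:
            m=(abs(P[...,0]-x)<r)&(abs(P[...,1]-y)<r)&(P[...,2]>-5)
            row.append('%4d/%-4d'%(np.percentile(P[...,2][m],10),np.percentile(P[...,2][m],90)) if m.sum()>2 else '   -     ')
        print('%4d'%x,' '.join(row))
E
python3 - <<'E'
from h import *
im,W=cloud("top"); cv2.imwrite("pics/t1.png",im[...,::-1])
ys=[-75,-55,-30,30,60,75,90,105,120,135,150]; print(ys); hmap(cart(W),[-80,-50,0,50,80],ys)
E
```

```text
[-75, -55, -30, 30, 60, 75, 90, 105, 120, 135, 150]
 -80  149/156   167/176   191/201     -       542/566     -         -         -       300/303   299/302   299/541 
 -50  149/156   166/176   144/199     -       537/541   530/536   158/359   275/359   300/358   300/515   302/528 
   0  150/156   166/174    31/199     3/53      6/538   147/554   158/552   550/553   551/553   551/553   551/553 
  50  148/157   167/175    92/196     -         3/146   140/149   154/543   522/532     -         -         -     
  80  149/156   167/175   145/198   143/147     2/6       5/148     -         -         -         -         -
```

Call:
{"fn": "send_rows", "kwargs": {"targets": [[0,0,0,0.045,0],[0,-0.0154,-0.0364,0.025,0],[0,-0.0154,-0.0364,0,0],[0,-0.0154,-0.0364,-0.02,0],[0,-0.0039,-0.0092,-0.039,0]]}}

```text
time: 3.25
tool_pos: [0.5629, -0.1238, 0.1849]
tool_rot: [3.134, 0.001, 1.164]
contact_force: [0.9, 0.2, -0.6]
opening: 0.0006
grip_force: 0.0
```

Call:
{"fn": "send_rows", "kwargs": {"targets": [[0,-0.0068,-0.0161,0,0],[0,-0.0068,-0.0161,0,0],[0,-0.0068,-0.0161,0,0],[0,-0.0068,-0.0161,0,0],[0,-0.0052,-0.0123,0.002,0]]}}

```text
time: 3.75
tool_pos: [0.5293, -0.1972, 0.1841]
tool_rot: [-3.141, 0.0, 1.167]
contact_force: [0.6, -0.4, -0.5]
opening: 0.0005
grip_force: 0.2
```

Call:
{"fn": "send_rows", "kwargs": {"targets": [[0,-0.0052,-0.0123,0,0],[0,-0.0052,-0.0123,-0.002,0],[0,-0.0036,-0.0085,-0.005,0],[0,-0.001,-0.002,-0.006,0],[0,0,0,0,0]]}}

```text
time: 4.25
tool_pos: [0.5146, -0.2309, 0.17]
tool_rot: [-3.14, -0.0, 1.167]
contact_force: [-0.2, -0.1, 0.0]
opening: 0.0004
grip_force: 0.0
```

Call:
{"fn": "send_rows", "kwargs": {"targets": [[0,0,0,0.045,0],[0,0.0158,0.0373,0.03,0],[0,0.0158,0.0373,0.04,0],[0,0.0158,0.0373,0.04,0],[0,0,0,0,0]]}}

```text
time: 4.75
tool_pos: [0.5617, -0.1245, 0.3216]
tool_rot: [3.132, -0.002, 1.173]
contact_force: [0.7, -1.2, 0.3]
opening: 0.0005
grip_force: 0.0
```

```bash
cat >> h.py <<'E'
def wcloud():
    from scipy.spatial.transform import Rotation as R
    o=observe(); im,d=read_camera("wrist"); c=calibration("wrist"); K=np.array(c["intrinsics"]); k1=c["k1"]
    v,u=np.mgrid[0:d.shape[0],0:d.shape[1]].astype(float)
    a=(u-K[0,2])/K[0,0]; b=(v-K[1,2])/K[1,1]; x,y=a.copy(),b.copy()
    for _ in range(8):
        s=1+k1*(x*x+y*y); x,y=a/s,b/s
    P=np.stack([x*d,-y*d,-d,np.ones_like(d)],-1)
    T=np.eye(4); T[:3,:3]=R.from_euler('xyz',o["tool_rot"]).as_matrix(); T[:3,3]=o["tool_pos"]
    W=(P@(T@np.array(c["hand_eye"])).T)[...,:3]; W[d==0]=np.nan
    return im,W
E
python3 - <<'E'
from h import *
print(observe()["tool_pos"])
im,W=wcloud(); np.savez("w1.npz",im=im,W=W); cv2.imwrite("pics/w1.png",im[...,::-1])
P=cart(W)
ys=[-135,-120,-105,-90,-75,-50,-25,0,25,50,75,90,105,120,135]; print(ys); hmap(P,[-110,-95,-75,-60,-50,-40,-20,0,20,40,50,60,80,95,110],ys,4)
E
```

```text
[ 0.56166936 -0.12450808  0.32155497]
[-135, -120, -105, -90, -75, -50, -25, 0, 25, 50, 75, 90, 105, 120, 135]
-110    0/0       -         -         -         -         -         -         -         -         -         -         -         -         -         -     
 -95    0/0       -         -       155/159   139/148   144/145   144/146   144/145   144/146   144/146   139/147   155/158   166/170   177/181   188/191 
 -75    0/1       -       165/167   154/160   139/148   144/145   144/145   145/419   145/424   144/146   140/148   155/159   166/171   177/183   188/191 
 -60   -1/1       -       165/167   155/160   139/148     4/146   144/145   144/146   421/426     5/146   139/148   154/159   166/171   177/183   188/191 
 -50   -1/0       -       166/167   155/160   139/148     3/145   144/145    93/145   421/447     3/146   139/148   154/159   166/171   177/183   188/191 
 -40    0/1       -         -       155/160   139/149     2/145   102/145    75/144   422/446     3/144   139/148   155/159   166/171   177/182   188/191 
 -20    0/1       -         -         -       139/148     2
[... 630 characters left out ...]
/145    91/145   422/449     4/145   139/148   154/160   166/171   177/182   187/191 
  60    0/1       -       165/167   155/160   139/149   144/146   143/146   144/145   422/427     5/146   139/148   154/160   165/171   178/183   188/191 
  80   -1/0       -       165/167   155/160   140/149   144/146   144/146   410/420   145/415   144/146   140/148   155/160   166/171   177/182   187/191 
  95    0/0       -         -       155/160   138/149   144/146   144/146   144/145   144/145   144/146   139/147   154/159   166/171   177/182   189/190 
 110    0/1       -         -         -         -         -         -         -         -         -         -         -         -         -         -
```

View pics/w1.png

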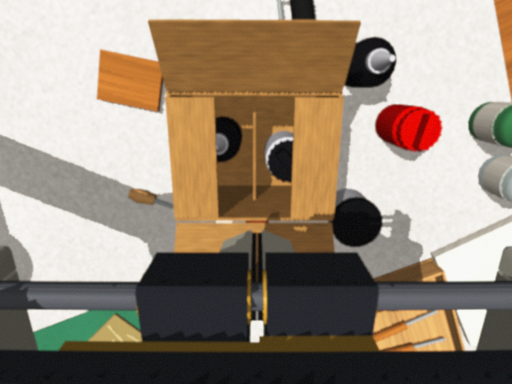

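The wrist view shows both outer flaps folded back, at about 2.5 rad by depth. The lid is at about pixel (283,158) and the packed bottle at (225,140); the inner flaps lie shut at about z=145. Next I'll put the shut fingers against the far flap's free edge and lift it by friction along an arc.

Call:
{"fn": "send_rows", "kwargs": {"targets": [[0,0.0139,-0.0005,-0.048,0],[0,0,0,-0.05,0],[0,0,0,-0.05,0],[0,0,0,-0.049,0],[0,0,0,0,0]]}}

```text
time: 5.3
tool_pos: [0.5668, -0.1276, 0.1113]
tool_rot: [-3.125, 0.001, 1.167]
contact_force: [-0.6, 0.0, 0.2]
opening: 0.0005
grip_force: 0.0
```

Call:
{"fn": "send_rows", "kwargs": {"targets": [[0,0.0083,-0.0035,0,0],[0,0.0046,-0.002,0,0],[0,0,0,0,0]]}}

```text
time: 5.6
tool_pos: [0.5878, -0.1356, 0.122]
tool_rot: [3.136, -0.0, 1.168]
contact_force: [0.1, 0.8, -0.1]
opening: 0.0003
grip_force: 0.0
```

Call:
{"fn": "send_rows", "kwargs": {"targets": [[0,0.0046,-0.002,0,0],[0,0,0,0,0]]}}

```text
time: 5.8
tool_pos: [0.5911, -0.1369, 0.1205]
tool_rot: [3.139, -0.0, 1.168]
contact_force: [0.6, -0.9, -0.6]
opening: 0.0003
grip_force: 0.0
```

Call:
{"fn": "send_rows", "kwargs": {"targets": [[0,0.0037,-0.0015,0,0],[0,0,0,0,0]]}}

```text
time: 6.0
tool_pos: [0.5936, -0.1378, 0.1196]
tool_rot: [-3.141, 0.0, 1.168]
contact_force: [-3.2, 0.2, 3.0]
opening: 0.0003
grip_force: 2.2
```

Call:
{"fn": "send_rows", "kwargs": {"targets": [[0,0.0028,-0.0012,0,0],[0,0,0,0,0]]}}

```text
time: 6.2
tool_pos: [0.5939, -0.1379, 0.1193]
tool_rot: [-3.135, 0.0, 1.168]
contact_force: [-11.4, 3.8, 8.8]
opening: 0.0005
grip_force: 7.2
```

Call:
{"fn": "send_rows", "kwargs": {"targets": [[0,0,0,0.006,0],[0,0.0009,-0.0004,0.004,0],[0,0,0,0,0]]}}

```text
time: 6.5
tool_pos: [0.5985, -0.14, 0.1302]
tool_rot: [3.139, -0.0, 1.168]
contact_force: [0.2, -0.2, 0.8]
opening: 0.0005
grip_force: 0.0
```

Call:
{"fn": "send_rows", "kwargs": {"targets": [[0,0.0009,-0.0004,0.005,0],[0,0.0009,-0.0004,0.003,0],[0,0,0,0,0]]}}

```text
time: 6.8
tool_pos: [0.5998, -0.1406, 0.1378]
tool_rot: [3.14, -0.0, 1.168]
contact_force: [1.2, -0.4, 0.2]
opening: 0.0006
grip_force: 0.0
```

```bash
python3 - <<'E'
from h import *
print(np.round(observe()["tool_pos"],4))
im,W=cloud("side"); cv2.imwrite("pics/s2.png",cv2.resize(im[90:230,220:380],None,fx=4,fy=4)[...,::-1])
hmap(cart(W),[30,36,40,45,50,55,60,70,80,90],[-60,-40,-20,0,20,40,60],4)
E
```

```text
[ 0.5998 -0.1406  0.1378]
  30    -        81/336    93/310    93/201   253/343     -       442/447 
  36    -        81/214    92/192    95/163   249/300     -       442/446 
  40    -        91/94     92/114   111/178   249/299     -       143/444 
  45  143/147    92/147    96/145   118/183   146/295   142/361   143/443 
  50  143/147    92/147   112/146    92/183   246/297   144/168   145/176 
  55  144/146    92/147   112/147    92/146   248/297   145/270   145/146 
  60    -       146/146   112/139    92/147   248/299   144/395   144/146 
  70    -         -         -        91/146   146/335   145/401   144/147 
  80    -         -         -       145/146   145/268   144/146   144/146 
  90   79/97     78/95     76/98     50/99     73/266    97/146   130/146
```

View picture.

View pics/s2.png

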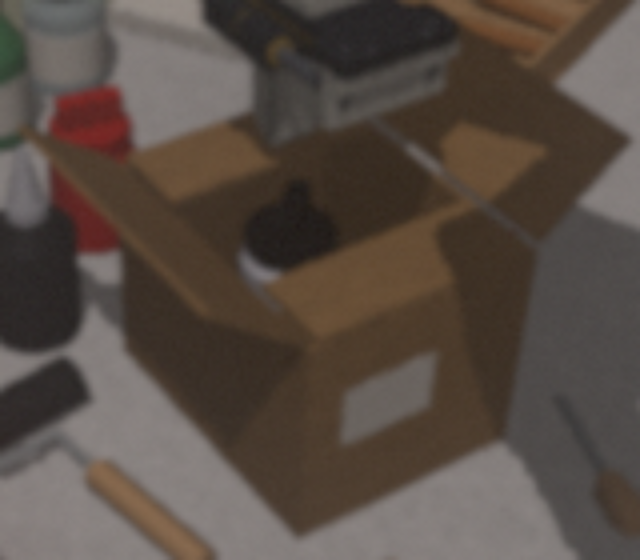

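Depth shows the flap is still flat, so the tapered outer face of the fingers slipped off. I'll open the gripper to straddle the flap, with one finger outside the carton, and lift its free edge with the flat inner pad.

Call:
{"fn": "send_rows", "kwargs": {"targets": [[1,-0.004,0.0017,0.05,0],[1,0.0145,-0.0043,0.05,0],[1,0.0145,-0.0043,0,0],[1,0.0145,-0.0043,0,0],[1,0,0,0,0]]}}

```text
time: 7.35
tool_pos: [0.6391, -0.1518, 0.2343]
tool_rot: [3.141, 0.0, 1.168]
contact_force: [0.2, 0.8, 0.5]
opening: 0.0359
grip_force: 0.0
```

Call:
{"fn": "send_rows", "kwargs": {"targets": [[1,0,0,0,0],[1,0,0,0,0],[1,0,0,0,0],[1,0,0,0,0],[1,0,0,0,0]]}}

```text
time: 7.85
tool_pos: [0.638, -0.1513, 0.2351]
tool_rot: [3.141, 0.0, 1.168]
contact_force: [0.4, 0.5, -1.0]
opening: 0.0761
grip_force: 0.0
```

Call:
{"fn": "send_rows", "kwargs": {"targets": [[1,0,0,0,0],[1,0,0,0,0]]}}

```text
time: 8.05
tool_pos: [0.6381, -0.1514, 0.235]
tool_rot: [3.141, 0.0, 1.168]
contact_force: [0.7, -0.3, 0.3]
opening: 0.0897
grip_force: 0.0
```

Call:
{"fn": "send_rows", "kwargs": {"targets": [[1,0,0,-0.04,0],[1,0,0,-0.04,0],[1,0,0,-0.031,0],[1,0,0,0,0],[1,0.0046,-0.002,0,0]]}}

```text
time: 8.55
tool_pos: [0.6429, -0.1534, 0.1247]
tool_rot: [-3.141, -0.0, 1.168]
contact_force: [0.4, -0.2, 0.9]
opening: 0.0917
grip_force: 0.0
```

Call:
{"fn": "send_rows", "kwargs": {"targets": [[1,0.0037,-0.0016,0,0],[1,0,0,0,0]]}}

```text
time: 8.75
tool_pos: [0.6482, -0.1557, 0.1263]
tool_rot: [3.137, -0.0, 1.168]
contact_force: [0.3, -0.4, -0.5]
opening: 0.0919
grip_force: 0.0
```

Call:
{"fn": "send_rows", "kwargs": {"targets": [[1,0.0028,-0.0012,0.001,0],[1,0,0,0.001,0]]}}

```text
time: 8.95
tool_pos: [0.6499, -0.1564, 0.1269]
tool_rot: [3.14, -0.0, 1.168]
contact_force: [0.5, 0.5, -0.7]
opening: 0.0919
grip_force: 0.0
```

```bash
python3 - <<'E'
from h import *
im,W=cloud("side"); cv2.imwrite("pics/s3.png",cv2.resize(im[90:200,220:380],None,fx=5,fy=5,interpolation=cv2.INTER_CUBIC)[...,::-1])
P=cart(W)
hmap(P,[35,40,43,46,50,55,60,70,80,90,97],[-60,-45,-30,-15,15,30,45,60],3)
E
```

```text
35    -         -         -        92/257    63/257   239/255     -         -     
  40    -         -        91/118    97/257    66/257   210/253     -         -     
  43  143/145     -        91/312   113/305    72/300   145/253   142/146   142/146 
  46  143/147     -        93/313   146/307    84/309   145/312   142/146   142/146 
  50  146/147   145/146    93/315   114/313    71/314   144/313   145/147   145/146 
  55  146/146   144/146   112/315   113/422    72/425   145/314   144/146   145/147 
  60  145/146   145/146   133/315   321/421   318/418   145/314   146/437   144/438 
  70    -       145/147   315/384    93/333   146/336   315/421   145/315   145/437 
  80  145/147     -         -         -       145/427   227/401   145/146   144/434 
  90   86/146    86/99     78/96     74/146    65/145    87/332   121/147   139/431 
  97    -         -         -       144/145     -       228/332     -       341/430
```

View pics/s3.png

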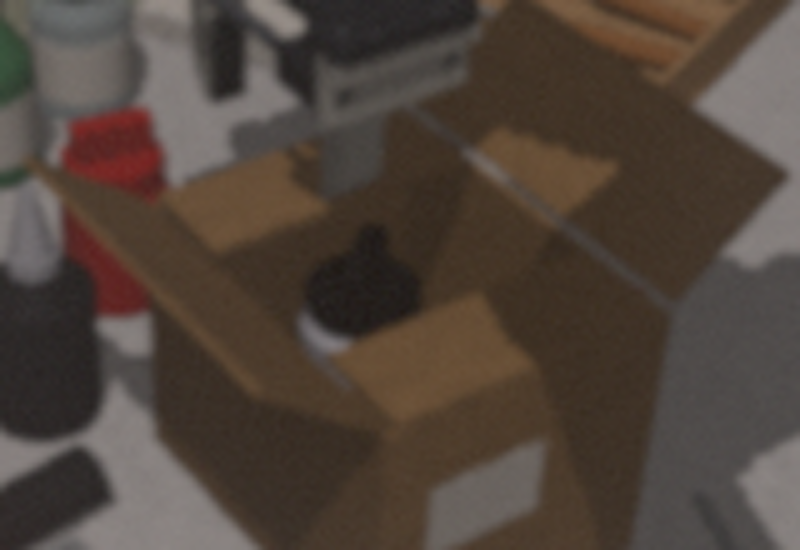

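```bash
python3 - <<'E'
from h import *
print(np.round(observe()["tool_pos"],4), np.round(observe()["contact_force"],1))
im,W=cloud("side"); P=cart(W)
print("pix-> cart")
for v in range(110,132,2):
    print(v,[tuple(int(t) for t in P[v,u]) if P[v,u,2]==P[v,u,2] else None for u in range(280,300,3)])
E
```

```text
[ 0.6497 -0.1564  0.1268] [-0.1 -0.2  0.6]
pix-> cart
110 [(319, -162, 0), (19, 33, 223), (9, 33, 228), (11, 24, 224), (7, 19, 224), (9, 10, 220), (9, 2, 217)]
112 [(306, -154, 2), (300, -161, 3), (9, 32, 223), (9, 25, 220), (9, 18, 218), (31, -6, 198), (93, -61, 146)]
114 [(298, -148, 1), (295, -157, 0), (12, 31, 216), (31, 9, 198), (33, 0, 194), (30, -5, 194), (87, -57, 145)]
116 [(289, -142, 1), (282, -148, 2), (41, 10, 188), (31, 9, 193), (32, 0, 190), (33, -8, 186), (80, -52, 145)]
118 [(96, -11, 145), (92, -17, 145), (42, 9, 182), (32, 8, 187), (31, 1, 185), (33, -8, 181), (72, -46, 146)]
120 [(89, -6, 145), (85, -12, 145), (41, 10, 177), (30, 9, 183), (31, 1, 180), (32, -7, 176), (65, -41, 146)]
122 [(79, 0, 147), (78, -8, 145), (40, 10, 173), (31, 8, 177), (34, -1, 172), (33, -8, 170), (57, -35, 147)]
124 [(72, 4, 147), (72, -3, 145), (40, 10, 167), (32, 8, 171), (30, 1, 170), (34, -10, 163), (52, -32, 145)]
126 [(68, 7, 145), (65, 1, 145), (40, 10, 162), (32, 7, 166), (32, 0, 163), (47, -20, 147), (48, -29, 143)]
128 [(60, 12, 146), (58, 5, 145), (39, 10, 158), (43, 0, 151), (46, -11, 145), (43, -17, 145), (91, -62, 100)]
130 [(54, 16, 146), (51, 10, 146), (46, 5, 146), (43, 0, 146), (44, -9, 142), (90, -52, 99), (92, -63, 94)]
```

The side cloud shows the open fingertips at about z 0.155, higher than the TCP reading of 0.127, so the fingers were passing over the flap. I'll retreat, go lower and push again.

Call:
{"fn": "send_rows", "kwargs": {"targets": [[1,-0.0129,0.0055,0,0],[1,0,0,-0.012,0],[1,0,0,-0.01,0],[1,0,0,-0.006,0],[1,0,0,0,0]]}}

```text
time: 9.55
tool_pos: [0.6358, -0.1506, 0.0961]
tool_rot: [-3.139, 0.0, 1.168]
contact_force: [-0.2, -0.1, -0.7]
opening: 0.0918
grip_force: 0.0
```

Call:
{"fn": "send_rows", "kwargs": {"targets": [[1,0.0037,-0.0016,0,0],[1,0,0,0,0]]}}

```text
time: 9.75
tool_pos: [0.641, -0.1527, 0.0982]
tool_rot: [3.14, -0.0, 1.168]
contact_force: [0.1, 0.4, -0.4]
opening: 0.0915
grip_force: 0.0
```

Call:
{"fn": "send_rows", "kwargs": {"targets": [[1,0.0028,-0.0012,0,0],[1,0,0,0,0]]}}

```text
time: 9.95
tool_pos: [0.6434, -0.1538, 0.0982]
tool_rot: [3.141, -0.0, 1.168]
contact_force: [0.0, 0.5, 0.9]
opening: 0.0915
grip_force: 0.0
```

Call:
{"fn": "send_rows", "kwargs": {"targets": [[1,0.0028,-0.0012,0,0],[1,0,0,0,0]]}}

```text
time: 10.15
tool_pos: [0.6444, -0.1541, 0.0977]
tool_rot: [-3.138, 0.0, 1.168]
contact_force: [-4.2, 1.4, 2.0]
opening: 0.0919
grip_force: 2.6
```

Call:
{"fn": "send_rows", "kwargs": {"targets": [[1,0.0019,-0.0008,0.002,0],[1,0,0,0,0]]}}

```text
time: 10.35
tool_pos: [0.6443, -0.154, 0.0988]
tool_rot: [-3.133, 0.0, 1.168]
contact_force: [-9.5, 4.1, 1.5]
opening: 0.0919
grip_force: 5.3
```

Call:
{"fn": "send_rows", "kwargs": {"targets": [[1,0.0019,-0.0008,0.002,0],[1,0,0,0,0]]}}

```text
time: 10.55
tool_pos: [0.6443, -0.154, 0.1001]
tool_rot: [-3.128, 0.001, 1.168]
contact_force: [-15.0, 5.3, 2.1]
opening: 0.0916
grip_force: 8.2
```

Call:
{"fn": "send_rows", "kwargs": {"targets": [[1,0.0019,-0.0008,0.005,0],[1,0.0009,-0.0004,0.005,0]]}}

```text
time: 10.75
tool_pos: [0.6459, -0.1547, 0.1097]
tool_rot: [-3.124, 0.001, 1.169]
contact_force: [-18.3, 7.1, 4.7]
opening: 0.092
grip_force: 9.8
```

Call:
{"fn": "send_rows", "kwargs": {"targets": [[1,0.0009,-0.0004,0.004,0],[1,0.0009,-0.0004,0.004,0]]}}

```text
time: 10.95
tool_pos: [0.6493, -0.1561, 0.1191]
tool_rot: [-3.129, 0.001, 1.168]
contact_force: [-13.9, 6.2, 6.5]
opening: 0.0917
grip_force: 7.5
```

The flap is lifting. I'll follow the arc round.

Call:
{"fn": "send_rows", "kwargs": {"targets": [[1,0.0046,-0.002,0.008,0],[1,0.0074,-0.0031,0.008,0],[1,0.0092,-0.0039,0.006,0],[1,0.0101,-0.0043,0.004,0]]}}

```text
time: 11.35
tool_pos: [0.6857, -0.1716, 0.1469]
tool_rot: [3.141, -0.0, 1.168]
contact_force: [-0.3, -0.0, 0.1]
opening: 0.0919
grip_force: 0.3
```

Call:
{"fn": "send_rows", "kwargs": {"targets": [[1,0.0101,-0.0043,0,0],[1,0.0074,-0.0031,0,0],[1,0,0,0,0]]}}

```text
time: 11.65
tool_pos: [0.7034, -0.1793, 0.1455]
tool_rot: [3.141, 0.0, 1.168]
contact_force: [-0.1, 0.2, -0.9]
opening: 0.0918
grip_force: 0.0
```

```bash
python3 - <<'E'
from h import *
im,W=cloud("side"); cv2.imwrite("pics/s4.png",im[...,::-1])
P=cart(W)
hmap(P,[40,50,60,70,80,90,97,103,110,120,130,140],[-60,-45,-30,30,45,60],4)
E
```

```text
40    -         -        91/93      -         -         -     
  50    -         -        92/113     -         -         -     
  60    -         -       257/275   259/276     -         -     
  70    -         -       236/277   235/276     -         -     
  80    -         -       275/277   251/277     -         -     
  90   83/133    89/128    84/139    90/237   110/137   128/139 
  97  100/147   111/149    95/150   110/257   140/152   134/150 
 103  147/162   144/160   149/331   151/331   149/163   148/162 
 110  164/175   162/174   162/333   163/334   162/178   166/178 
 120  178/187   182/187   181/333   184/334   180/188    71/188 
 130    -         -       334/373   335/409     -        -1/0   
 140    -         -       343/343   285/405     -         0/0
```

Call:
{"fn": "send_rows", "kwargs": {"targets": [[1,0.0092,-0.0039,0,0],[1,0.0074,-0.0031,-0.005,0],[1,0.0018,-0.0008,-0.005,0],[1,0,0,-0.005,0],[1,0,0,0,0]]}}

```text
time: 12.2
tool_pos: [0.7221, -0.1872, 0.1344]
tool_rot: [3.137, -0.0, 1.168]
contact_force: [-0.6, -0.8, 14.1]
opening: 0.0916
grip_force: 6.2
```

Call:
{"fn": "send_rows", "kwargs": {"targets": [[1,0,0,-0.005,0],[1,0,0,0,0]]}}

```text
time: 12.4
tool_pos: [0.7225, -0.1873, 0.1339]
tool_rot: [3.133, -0.0, 1.168]
contact_force: [-6.3, 1.3, 30.7]
opening: 0.0916
grip_force: 15.3
```

```bash
python3 - <<'E'
from h import *
im,W=cloud("side"); cv2.imwrite("pics/s5.png",im[...,::-1])
P=cart(W)
hmap(P,[97,103,110,120,130,140,145],[-60,-45,-30,30,45,60],4)
E
```

```text
97  101/142   109/143    90/264   121/264   130/144   138/144 
 103  142/147   142/148   144/264   143/264   143/146   143/147 
 110  146/151   146/150   147/264   147/245   145/151   147/151 
 120  152/154   151/155   151/320   153/320   151/155     0/155 
 130  156/160   156/159   156/321   157/322   155/159     0/160 
 140  159/162   161/164   162/322   162/383   160/165     0/163 
 145  160/163   162/163   305/379   238/400    50/164     0/163
```

Far flap is at its stop. Now I'll straddle the near flap.

Call:
{"fn": "send_rows", "kwargs": {"targets": [[1,0,0,0.05,0],[1,-0.0396,0.0168,0.02,0],[1,-0.0396,0.0168,0.005,0],[1,-0.0396,0.0168,0,0],[1,-0.0396,0.0168,0,0]]}}

```text
time: 12.95
tool_pos: [0.5608, -0.1188, 0.2007]
tool_rot: [3.141, 0.0, 1.168]
contact_force: [0.5, -0.5, 0.6]
opening: 0.0919
grip_force: 0.0
```

Call:
{"fn": "send_rows", "kwargs": {"targets": [[1,-0.0396,0.0168,0,0],[1,-0.0396,0.0168,0,0],[1,0,0,0,0]]}}

```text
time: 13.25
tool_pos: [0.4779, -0.0833, 0.2002]
tool_rot: [-3.136, 0.0, 1.169]
contact_force: [0.0, -0.6, -0.8]
opening: 0.0919
grip_force: 0.0
```

Call:
{"fn": "send_rows", "kwargs": {"targets": [[1,0.0065,-0.0027,-0.04,0],[1,0,0,-0.04,0],[1,0,0,-0.022,0],[1,0,0,0,0],[1,-0.0046,0.002,0,0]]}}

```text
time: 13.75
tool_pos: [0.4863, -0.087, 0.0993]
tool_rot: [3.141, -0.0, 1.168]
contact_force: [1.1, -0.8, 0.0]
opening: 0.0922
grip_force: 0.0
```

Call:
{"fn": "send_rows", "kwargs": {"targets": [[1,-0.0028,0.0012,0,0],[1,-0.0028,0.0012,0.001,0],[1,0,0,0,0]]}}

```text
time: 14.05
tool_pos: [0.4809, -0.0846, 0.1014]
tool_rot: [3.138, -0.0, 1.168]
contact_force: [2.5, -0.4, 0.9]
opening: 0.0919
grip_force: 0.9
```

Call:
{"fn": "send_rows", "kwargs": {"targets": [[1,-0.0018,0.0008,0.001,0],[1,0,0,0,0]]}}

```text
time: 14.25
tool_pos: [0.4809, -0.0846, 0.1025]
tool_rot: [3.134, -0.0, 1.168]
contact_force: [5.7, -2.9, 1.1]
opening: 0.0919
grip_force: 3.4
```

Call:
{"fn": "send_rows", "kwargs": {"targets": [[1,-0.0018,0.0008,0,0],[1,-0.0018,0.0008,0.001,0],[1,-0.0019,0.0008,0.005,0],[1,-0.0009,0.0004,0.005,0]]}}

```text
time: 14.65
tool_pos: [0.4787, -0.0836, 0.1154]
tool_rot: [3.124, -0.001, 1.167]
contact_force: [14.1, -5.8, 3.7]
opening: 0.092
grip_force: 7.5
```

Call:
{"fn": "send_rows", "kwargs": {"targets": [[1,-0.0009,0.0004,0.004,0],[1,-0.0009,0.0004,0.004,0]]}}

```text
time: 14.85
tool_pos: [0.4757, -0.0823, 0.1232]
tool_rot: [3.127, -0.001, 1.167]
contact_force: [9.7, -5.4, 4.9]
opening: 0.0919
grip_force: 5.7
```

Call:
{"fn": "send_rows", "kwargs": {"targets": [[1,-0.0046,0.002,0.008,0],[1,-0.0074,0.0031,0.008,0],[1,-0.0092,0.0039,0.006,0],[1,-0.0101,0.0043,0.003,0],[1,-0.0101,0.0043,0,0]]}}

```text
time: 15.35
tool_pos: [0.4274, -0.0618, 0.145]
tool_rot: [-3.141, 0.0, 1.168]
contact_force: [2.6, -0.9, -1.4]
opening: 0.0919
grip_force: 0.8
```

Call:
{"fn": "send_rows", "kwargs": {"targets": [[1,-0.0092,0.0039,0,0],[1,-0.0092,0.0039,0,0],[1,-0.0074,0.0031,-0.005,0],[1,-0.0018,0.0008,-0.005,0],[1,0,0,0,0]]}}

```text
time: 15.85
tool_pos: [0.4013, -0.0506, 0.1354]
tool_rot: [3.14, -0.0, 1.168]
contact_force: [-1.0, 1.3, 6.4]
opening: 0.0918
grip_force: 2.9
```

Call:
{"fn": "send_rows", "kwargs": {"targets": [[1,0,0,-0.005,0],[1,0,0,0,0],[1,0,0,0.05,0],[1,0,0,0.03,0],[1,0.0421,0.0102,0,0]]}}

```text
time: 16.35
tool_pos: [0.4428, -0.0413, 0.2142]
tool_rot: [3.135, 0.0, 1.166]
contact_force: [0.9, -1.2, -0.1]
opening: 0.092
grip_force: 0.0
```

Call:
{"fn": "send_rows", "kwargs": {"targets": [[1,0.0421,0.0102,0,0],[1,0.0421,0.0102,0,0],[1,0.0421,0.0102,0,0],[1,0.0421,0.0102,0,0],[1,0,0,0,0]]}}

```text
time: 16.85
tool_pos: [0.6146, 0.0016, 0.2065]
tool_rot: [-3.139, 0.0, 1.169]
contact_force: [-0.0, 1.0, -1.0]
opening: 0.0918
grip_force: 0.0
```

Call:
{"fn": "send_rows", "kwargs": {"targets": [[1,0,0,-0.03,0],[1,0,0,-0.018,0],[1,0,0,-0.008,0],[1,0,0,-0.004,0],[1,0,0,0,0]]}}

```text
time: 17.35
tool_pos: [0.6104, 0.0007, 0.1529]
tool_rot: [-3.142, -0.0, 1.168]
contact_force: [-9.6, 0.1, 16.2]
opening: 0.0918
grip_force: 8.2
```

```bash
python3 - <<'E'
from h import *
im,W=cloud("side"); cv2.imwrite("pics/s6.png",cv2.resize(im[60:260,180:420],None,fx=3,fy=3,interpolation=cv2.INTER_CUBIC)[...,::-1])
P=cart(W)
hmap(P,[-80,-50,-20,0,20,50,80],[80,90,100,110,120,130,140],4)
hmap(P,[-97,-103,-110,-120,-130,-140],[-50,-30,-10,10,30,50],4)
E
```

```text
-80   -1/150     0/192     0/284     0/284     1/284    18/284     1/283 
 -50    0/150     0/154     0/341   164/337   169/336   284/339   176/339 
 -20    0/460     0/465     1/461     0/453     0/453   171/452    19/453 
   0    0/450     0/2       0/3      -1/2       0/167     1/173    18/177 
  20    0/1       0/1       0/2       0/163     0/168     0/171   173/177 
  50    0/14      0/1       0/1       1/163     0/224     0/237   175/247 
  80    0/1       0/1       0/64      0/1       -        31/284    30/283 
 -97    2/97      2/95      2/97      4/98      6/99      9/115 
-103    0/147     0/146     0/147     0/147     0/147     0/146 
-110    0/150     0/149    -1/149     0/150     0/150     0/150 
-120    0/155     0/155     0/155     0/154    -1/155     0/155 
-130    0/158     0/160     0/160     0/159     0/159     0/160 
-140    0/164     0/163     0/163     0/163     0/163    12/163
```

View pics/s6.png

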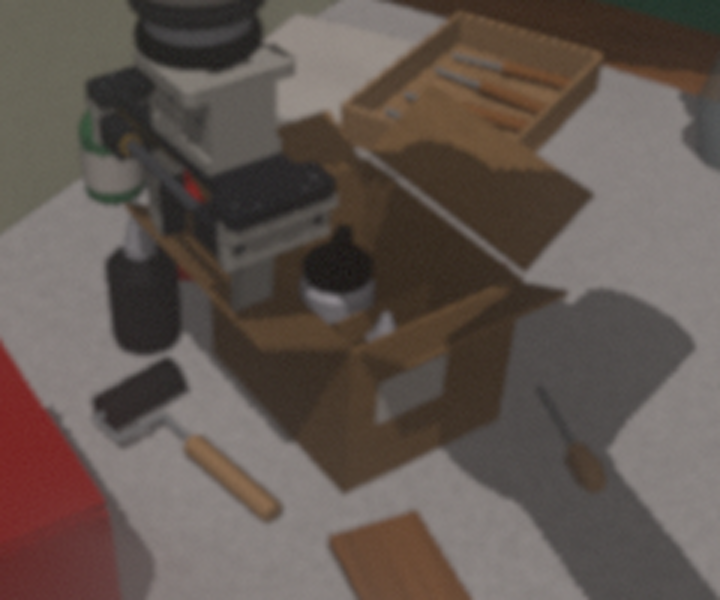

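The left flap is now at its stop (about 2.69) and the near flap is at about 2.65. Next I'll press the right flap fully back.

Call:
{"fn": "send_rows", "kwargs": {"targets": [[1,0,0,0.05,0],[1,-0.0168,-0.0396,0.01,0],[1,-0.0168,-0.0396,0,0],[1,-0.0168,-0.0396,0,0],[1,-0.0168,-0.0396,0,0]]}}

```text
time: 17.9
tool_pos: [0.543, -0.1593, 0.2103]
tool_rot: [3.141, 0.0, 1.168]
contact_force: [0.6, 0.2, 0.6]
opening: 0.0921
grip_force: 0.0
```

Call:
{"fn": "send_rows", "kwargs": {"targets": [[1,-0.0168,-0.0396,0,0],[1,-0.0168,-0.0396,0,0],[1,0,0,-0.02,0],[1,0,0,-0.02,0],[1,0,0,-0.01,0]]}}

```text
time: 18.4
tool_pos: [0.5094, -0.2373, 0.1585]
tool_rot: [-3.139, -0.0, 1.167]
contact_force: [-1.1, -0.2, 0.2]
opening: 0.0919
grip_force: 0.2
```

Call:
{"fn": "send_rows", "kwargs": {"targets": [[1,0,0,-0.006,0],[1,0,0,-0.004,0],[1,0,0,0,0]]}}

```text
time: 18.7
tool_pos: [0.5106, -0.2372, 0.1528]
tool_rot: [3.14, 0.001, 1.169]
contact_force: [-6.2, 1.3, 13.5]
opening: 0.0918
grip_force: 6.2
```

Call:
{"fn": "send_rows", "kwargs": {"targets": [[0.5,0,0,0.05,0],[0.5,0.0147,0.0155,0.04,0],[0.5,0.0147,0.0155,0.04,0],[0.5,0.0147,0.0155,0.04,0],[0.5,0.0147,0.0155,0,0]]}}

```text
time: 19.2
tool_pos: [0.5719, -0.1748, 0.3274]
tool_rot: [3.129, 0.0, 1.169]
contact_force: [0.4, 0.0, 0.2]
opening: 0.056
grip_force: 0.0
```

Call:
{"fn": "send_rows", "kwargs": {"targets": [[0.5,0,0,0,0],[0.5,0,0,0,0]]}}

```text
time: 19.4
tool_pos: [0.5693, -0.1747, 0.3197]
tool_rot: [-3.141, 0.0, 1.169]
contact_force: [-0.3, 0.2, -0.4]
opening: 0.0467
grip_force: 0.0
```

```bash
python3 - <<'E'
from h import *
o=observe(); print(np.round(o["tool_pos"],4),o["opening"],np.round(o["qpos"],3))
im,W=wcloud(); cv2.imwrite("pics/w2.png",im[...,::-1]); P=cart(W)
for n,PP in(("w",P),("t",cart(cloud("top")[1]))):
    m=(PP[...,2]>107)&(PP[...,2]<117)&(PP[...,0]>5)&(PP[...,0]<85)&(abs(PP[...,1])<60)
    m2=(PP[...,2]>88)&(PP[...,2]<96)&(PP[...,0]>5)&(PP[...,0]<85)&(abs(PP[...,1])<60)
    for q in(m,m2):
        if q.sum()>5: print(n,q.sum(),cv2.minAreaRect(PP[q][:,:2].astype(np.float32)),PP[q].mean(0), cv2.minEnclosingCircle(PP[q][:,:2].astype(np.float32)))
ys=[-135,-120,-105,-90,90,105,120,135]; hmap(P,[-130,-110,-50,0,50,110,130],ys,4); hmap(P,[-130,-110,110,130],[-40,0,40],4)
E
```

```text
[ 0.5693 -0.1747  0.3197] 0.046701957874085744 [-0.426  0.426  1.087 -0.     1.629 -0.025]
w 439 ((44.99042510986328, -12.607826232910156), (13.938865661621094, 44.13068771362305), 40.73998260498047) [ 44.67991403 -12.04659709 111.93554091] ((44.8797721862793, -12.466384887695312), 22.27880096435547)
w 1009 ((45.08853530883789, -13.438570022583008), (54.06974792480469, 53.503108978271484), 0.4187259376049042) [ 44.63253214 -11.60423179  91.98787267] ((44.97816467285156, -12.636271476745605), 27.82389259338379)
t 176 ((45.67756652832031, -12.876117706298828), (14.006171226501465, 45.05372619628906), 40.8492431640625) [ 45.12549175 -12.95658773 112.57099497] ((46.326900482177734, -12.637372970581055), 22.97512435913086)
t 430 ((45.84498977661133, -13.121231079101562), (54.30574417114258, 54.98095703125), 67.04663848876953) [ 43.66121533 -12.21450447  92.57026465] ((46.13408660888672, -13.201069831848145), 28.39065933227539)
-130    -         0/0       -         -         0/9       -         -         -     
-110    -         -         -         -         0/0       -         -         -     
 -50    -         0/168   158/161   151/154   150/153   158/161     -         -     
   0  172/176   164/168   158/162   151/154   150/154   158/161     -         -     
  50  172/175     0/168   157/162   151/154   150/154   157/161     -         -     
 110    -        -1/0       -         -         0/0       -         -         -     
 130   65/67     65/67     65/67     65/66     18/79     83/97     81/87      0/76  
-130  155/159   156/159   155/159 
-110  146/149   146/150   146/149 
 110  407/418   146/150   146/150 
 130  156/159   155/159   156/159
```

View pics/w2.png

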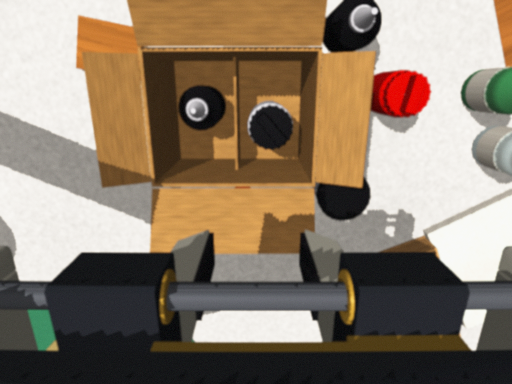

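All four flaps are folded back (about 2.65 to 2.7). The lid is centred at carton (45, -12.6), seen at about pixel (270,125), and its bar runs diagonally. I'll align the tool across the bar.

Call:
{"fn": "send_rows", "kwargs": {"targets": [[0.5,0.0073,0.0066,-0.02,0.1424],[0.5,0.0073,0.0066,-0.04,0.1424],[0.5,0.0073,0.0066,-0.04,0.1424],[0.5,0.0073,0.0067,-0.03,0.1424],[0.5,0,0,-0.02,0.1424]]}}

```text
time: 20.0
tool_pos: [0.5974, -0.1482, 0.1666]
tool_rot: [-3.138, -0.003, 1.885]
contact_force: [0.1, -1.0, 1.6]
opening: 0.0459
grip_force: 0.0
```

Call:
{"fn": "send_rows", "kwargs": {"targets": [[0.5,0,0,-0.02,0],[0.5,0,0,0,0],[0.5,0,0,0,0]]}}

```text
time: 20.3
tool_pos: [0.5983, -0.1493, 0.1501]
tool_rot: [-3.141, -0.0, 1.879]
contact_force: [0.5, 0.0, 0.5]
opening: 0.0461
grip_force: 0.0
```

Call:
{"fn": "send_rows", "kwargs": {"targets": [[0.5,0,0.001,-0.03,0],[0.5,0,0,-0.025,0],[0.5,0,0,-0.01,0],[0.5,0,0,-0.005,0],[0.5,0,0,0,0]]}}

```text
time: 20.8
tool_pos: [0.5991, -0.148, 0.0807]
tool_rot: [3.141, 0.001, 1.88]
contact_force: [0.3, 0.3, 0.2]
opening: 0.0461
grip_force: 0.0
```

Call:
{"fn": "send_rows", "kwargs": {"targets": [[0,0,0,0,0],[0,0,0,0,0],[0,0,0,0,0],[0,0,0,0,0],[0,0,0,0,0]], "grip_force": 40}}

```text
time: 21.3
tool_pos: [0.5983, -0.1479, 0.0803]
tool_rot: [-3.141, 0.0, 1.88]
contact_force: [-1.9, -1.8, 1.3]
opening: 0.0133
grip_force: 40.0
```

Call:
{"fn": "send_rows", "kwargs": {"targets": [[0,0,0,0,0.1],[0,0,0,0,0.14],[0,0,0,0,0.14],[0,0,0,0,0.14],[0,0,0,0,0.14]]}}

```text
time: 21.8
tool_pos: [0.5974, -0.1485, 0.0803]
tool_rot: [-3.139, -0.001, 2.545]
contact_force: [-6.1, -2.7, 4.8]
opening: 0.0138
grip_force: 40.0
```

Call:
{"fn": "send_rows", "kwargs": {"targets": [[0,0,0,0,0.14],[0,0,0,0,0.14],[0,0,0,0,0.14],[0,0,0,0,0.14],[0,0,0,0,0.14]]}}

```text
time: 22.3
tool_pos: [0.5971, -0.1496, 0.0803]
tool_rot: [-3.14, -0.003, -3.038]
contact_force: [-6.8, -6.3, 5.2]
opening: 0.0134
grip_force: 40.6
```

Turned 1.36 of 2.2 rad so far; continuing, easing in at the stop.

Call:
{"fn": "send_rows", "kwargs": {"targets": [[0,0,0,0,0.14],[0,0,0,0,0.14],[0,0,0,0,0.14],[0,0,0,0,0.14],[0,0,0,0,0.14]]}}

```text
time: 22.8
tool_pos: [0.5979, -0.1495, 0.0796]
tool_rot: [3.141, -0.001, -2.345]
contact_force: [-3.6, -7.4, 0.0]
opening: 0.0272
grip_force: 113.5
```

Call:
{"fn": "send_rows", "kwargs": {"targets": [[0,0,0,0,0.14],[0,0,0,0,0.04],[0,0,0,0,0]]}}

```text
time: 23.1
tool_pos: [0.5978, -0.1494, 0.0797]
tool_rot: [3.139, 0.003, -2.186]
contact_force: [-3.7, -5.7, -0.0]
opening: 0.0286
grip_force: 228.6
```

```bash
python3 - <<'E'
from h import *
o=observe(); print({k:np.round(o[k],3).tolist() for k in("time","qpos","tool_rot","torque","contact_force","opening")})
E
```

```text
{'time': 23.1, 'qpos': [-0.371, 0.623, 1.422, 0.004, 1.098, -2.9], 'tool_rot': [3.139, 0.003, -2.186], 'torque': [-0.814, 0.598, -9.695], 'contact_force': [-3.748, -5.696, -0.012], 'opening': 0.029}
```

Call:
{"fn": "send_rows", "kwargs": {"targets": [[0,0,0,0,-0.14],[0,0,0,0,-0.14],[0.5,0,0,0,0],[0.5,0,0,0,0],[0.5,0,0,0,0]], "grip_force": 10}}

```text
time: 23.6
tool_pos: [0.5987, -0.1476, 0.08]
tool_rot: [3.142, -0.0, -2.44]
contact_force: [-0.4, -1.7, -0.8]
opening: 0.0457
grip_force: 0.8
```

Call:
{"fn": "send_rows", "kwargs": {"targets": [[0.5,0,0,0,0],[0.5,0,0,0.03,0],[0.5,0,0,0.05,0],[0.5,0,0,0.05,0],[0.5,-0.01,-0.03,0.05,0]]}}

```text
time: 24.1
tool_pos: [0.591, -0.1702, 0.2553]
tool_rot: [-3.141, 0.002, -2.438]
contact_force: [0.5, 0.4, 0.2]
opening: 0.046
grip_force: 0.0
```

Call:
{"fn": "send_rows", "kwargs": {"targets": [[0.5,-0.03,-0.04,0,0],[0.5,-0.03,-0.04,0,0],[0.5,-0.03,-0.04,0,0],[0.5,0,0,0,0]]}}

```text
time: 24.5
tool_pos: [0.4969, -0.2971, 0.2524]
tool_rot: [-3.142, -0.002, -2.448]
contact_force: [0.5, 0.6, 0.6]
opening: 0.0457
grip_force: 0.0
```

```bash
python3 - <<'E'
from h import *
o=observe(); print(np.round(o["tool_pos"],4))
for n,PP in(("w",cart(wcloud()[1])),("t",cart(cloud("top")[1])),("s",cart(cloud("side")[1]))):
    m=(PP[...,2]>107)&(PP[...,2]<117)&(PP[...,0]>5)&(PP[...,0]<85)&(abs(PP[...,1])<60)
    if m.sum()>5: print(n,m.sum(),cv2.minAreaRect(PP[m][:,:2].astype(np.float32)))
    if n=="t": hmap(PP,[-50,0,50],[-135,-120,-105,-90,90,105,120,135],4); hmap(PP,[-130,-110,110,130],[-40,0,40],4)
E
```

```text
[ 0.4969 -0.2971  0.2524]
w 235 ((49.91334533691406, -12.712162017822266), (33.24385070800781, 13.878094673156738), 12.335598945617676)
t 183 ((46.08930587768555, -12.737967491149902), (43.8661003112793, 14.685272216796875), 12.673635482788086)
 -50  173/383   167/384   157/162   151/155   151/155   159/163   165/170   173/177 
   0  172/358   164/169   157/162   150/155   151/155   158/163   166/169   171/176 
  50  171/176   166/170   156/162   151/155   151/155   157/162   164/170   173/176 
-130  156/160   156/158   156/160 
-110  147/151   146/149   146/151 
 110  145/150   146/149   146/151 
 130  154/159   155/159   155/160 
s 95 ((44.16967010498047, -14.109850883483887), (45.23499298095703, 15.988431930541992), 14.025135040283203)
```

The bar has turned about 1.08 rad net. The jaws rode past it at the end and dragged it back as I reversed. I'll regrip square on the bar and turn slowly, watching the torque.

Call:
{"fn": "send_rows", "kwargs": {"targets": [[0.5,0.025,0.037,0,-0.1465],[0.5,0.025,0.037,0,-0.1465],[0.5,0.025,0.037,0,-0.1465],[0.5,0.0266,0.0381,-0.01,-0.1465],[0.5,0,0,-0.03,-0.1465]]}}

```text
time: 25.15
tool_pos: [0.6055, -0.1388, 0.2144]
tool_rot: [3.141, 0.007, 3.117]
contact_force: [0.1, -0.7, 0.6]
opening: 0.0456
grip_force: 0.0
```

Call:
{"fn": "send_rows", "kwargs": {"targets": [[0.5,0,0,-0.03,-0.1465],[0.5,0,0,-0.04,0],[0.5,0,0,-0.04,0],[0.5,0,0,-0.02,0],[0.5,0,0,0,0]]}}

```text
time: 25.65
tool_pos: [0.5991, -0.1427, 0.0786]
tool_rot: [3.14, -0.007, 2.97]
contact_force: [-0.5, 0.4, 0.1]
opening: 0.0455
grip_force: 0.0
```

Call:
{"fn": "send_rows", "kwargs": {"targets": [[0.5,0,-0.004,0.001,0],[0.5,0,0,0,0]]}}

```text
time: 25.85
tool_pos: [0.6023, -0.1499, 0.0853]
tool_rot: [-3.141, 0.004, 2.968]
contact_force: [1.0, 0.3, -0.6]
opening: 0.0459
grip_force: 0.0
```

Call:
{"fn": "send_rows", "kwargs": {"targets": [[0,0,0,0,0],[0,0,0,0,0],[0,0,0,0,0],[0,0,0,0,0],[0,0,0,0,0]], "grip_force": 55}}

```text
time: 26.35
tool_pos: [0.6007, -0.1499, 0.0834]
tool_rot: [-3.141, 0.0, 2.967]
contact_force: [0.2, 0.2, 1.3]
opening: 0.013
grip_force: 55.0
```

Call:
{"fn": "send_rows", "kwargs": {"targets": [[0,0,0,0,0.1],[0,0,0,0,0.1],[0,0,0,0,0]]}}

```text
time: 26.65
tool_pos: [0.6008, -0.1496, 0.0835]
tool_rot: [3.141, 0.0, -3.115]
contact_force: [0.3, 0.8, 1.3]
opening: 0.0132
grip_force: 55.0
```

```bash
python3 - <<'E'
from h import *
o=observe(); print({k:np.round(o[k],3).tolist() for k in("tool_pos","tool_rot","torque","contact_force","opening")})
E
```

```text
{'tool_pos': [0.601, -0.15, 0.083], 'tool_rot': [3.141, 0.0, -3.115], 'torque': [0.258, -0.075, 0.048], 'contact_force': [0.315, 0.841, 1.315], 'opening': 0.013}
```

Call:
{"fn": "send_rows", "kwargs": {"targets": [[0,0,0,0,0.08],[0,0,0,0,0.08],[0,0,0,0,0]]}}

```text
time: 26.95
tool_pos: [0.6008, -0.1495, 0.0835]
tool_rot: [3.141, 0.0, -2.96]
contact_force: [-0.6, 2.1, 3.2]
opening: 0.0134
grip_force: 59.1
```

```bash
python3 - <<'E'
from h import *
o=observe(); print({k:np.round(o[k],3).tolist() for k in("tool_rot","torque","contact_force","opening")})
E
```

```text
{'tool_rot': [3.141, 0.0, -2.96], 'torque': [0.366, -0.016, -1.189], 'contact_force': [-0.642, 2.123, 3.198], 'opening': 0.013}
```

Call:
{"fn": "send_rows", "kwargs": {"targets": [[0,0,0,0,0.08],[0,0,0,0,0.08],[0,0,0,0,0]]}}

```text
time: 27.25
tool_pos: [0.6017, -0.1494, 0.0834]
tool_rot: [3.141, 0.002, -2.801]
contact_force: [3.8, 2.1, -0.5]
opening: 0.0152
grip_force: 63.7
```

```bash
python3 - <<'E'
from h import *
o=observe(); print({k:np.round(o[k],3).tolist() for k in("tool_rot","torque","contact_force","opening")})
E
```

```text
{'tool_rot': [3.141, 0.002, -2.801], 'torque': [0.653, -0.831, -1.427], 'contact_force': [3.787, 2.076, -0.544], 'opening': 0.015}
```

The torque step shows the lid is at its stop. I'll open straight away here without turning back, lift clear and verify.

Call:
{"fn": "send_rows", "kwargs": {"targets": [[0.5,0,0,0,0],[0.5,0,0,0,0],[0.5,0,0,0,0],[0.5,0,0,0,0],[0.5,0,0,0.03,0]]}}

```text
time: 27.75
tool_pos: [0.5979, -0.1489, 0.1095]
tool_rot: [3.136, -0.007, -2.796]
contact_force: [-0.1, 0.3, 0.2]
opening: 0.0456
grip_force: 0.0
```

Call:
{"fn": "send_rows", "kwargs": {"targets": [[0.5,0,0,0.05,0],[0.5,0,0,0.05,0],[0.5,-0.02,-0.03,0.05,0],[0.5,-0.03,-0.04,0,0],[0.5,-0.03,-0.04,0,0]]}}

```text
time: 28.25
tool_pos: [0.5242, -0.2549, 0.2555]
tool_rot: [-3.139, 0.002, -2.794]
contact_force: [1.2, -0.1, -1.5]
opening: 0.0461
grip_force: 0.0
```

Call:
{"fn": "send_rows", "kwargs": {"targets": [[0.5,-0.03,-0.04,0,0],[0.5,0,0,0,0]]}}

```text
time: 28.45
tool_pos: [0.4909, -0.2987, 0.254]
tool_rot: [-3.14, -0.002, -2.803]
contact_force: [-0.6, 0.5, 0.4]
opening: 0.0458
grip_force: 0.0
```

```bash
python3 - <<'E'
from h import *
o=observe(); print(np.round(o["tool_pos"],4))
for n in("top","side"):
    im,W=cloud(n); PP=cart(W); cv2.imwrite(f"pics/{n}9.png",im[...,::-1])
    m=(PP[...,2]>107)&(PP[...,2]<117)&(PP[...,0]>5)&(PP[...,0]<85)&(abs(PP[...,1])<60)
    print(n,m.sum(),cv2.minAreaRect(PP[m][:,:2].astype(np.float32)))
    if n=="top": hmap(PP,[-50,0,50],[-135,-105,-90,90,105,135],4); hmap(PP,[-130,-110,110,130],[-40,0,40],4)
E
```

```text
[ 0.4909 -0.2987  0.254 ]
top 186 ((46.07106399536133, -12.888265609741211), (44.48797607421875, 14.8809175491333), 25.918336868286133)
 -50  173/385   157/163   151/155   151/155   159/163   173/177 
   0  173/365    94/163   150/155   151/155   158/162   173/177 
  50  172/176   158/162   151/155   150/155   158/164   172/176 
-130  156/160   156/160   157/160 
-110  147/151   146/150   147/150 
 110  146/150   146/150   146/151 
 130  154/159   154/160   156/159 
side 99 ((44.976768493652344, -13.011856079101562), (45.378150939941406, 15.715973854064941), 24.493995666503906)
```

View pics/top9.png

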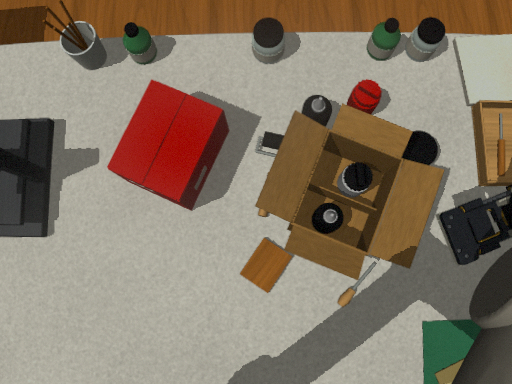

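The bar now reads about 75° (1.31 rad) beyond where it started, and the flaps and bystanders are unchanged. To be sure this is the stop, I'll regrip square and read the torque in small steps.

Call:
{"fn": "send_rows", "kwargs": {"targets": [[0.5,0.027,0.0375,0,-0.147],[0.5,0.027,0.0375,0,-0.147],[0.5,0.027,0.0375,0,0],[0.5,0.027,0.0375,-0.014,0],[0.5,0,0,-0.03,0]]}}

```text
time: 29.05
tool_pos: [0.6054, -0.1399, 0.2114]
tool_rot: [-3.141, 0.006, -3.073]
contact_force: [0.1, -1.0, -0.6]
opening: 0.0461
grip_force: 0.0
```

Call:
{"fn": "send_rows", "kwargs": {"targets": [[0.5,0,0,-0.03,0],[0.5,0,0,-0.03,0],[0.5,0,0,-0.03,0],[0.5,0,0,-0.02,0],[0.5,0,0,0,0]]}}

```text
time: 29.55
tool_pos: [0.5994, -0.144, 0.0965]
tool_rot: [3.139, -0.006, -3.079]
contact_force: [-0.2, 0.3, -0.2]
opening: 0.046
grip_force: 0.0
```

Call:
{"fn": "send_rows", "kwargs": {"targets": [[0.5,0,0,-0.02,0],[0.5,0,0,0,0],[0.5,0,0,0,0]]}}

```text
time: 29.85
tool_pos: [0.6015, -0.1459, 0.0809]
tool_rot: [-3.141, 0.001, -3.08]
contact_force: [0.2, -0.3, 0.1]
opening: 0.0459
grip_force: 0.0
```

Call:
{"fn": "send_rows", "kwargs": {"targets": [[0.5,-0.0022,-0.0025,-0.001,-0.015],[0.5,0,0,0,0]]}}

```text
time: 30.05
tool_pos: [0.599, -0.1493, 0.0799]
tool_rot: [-3.141, 0.001, -3.096]
contact_force: [0.3, 0.3, -1.0]
opening: 0.0457
grip_force: 0.0
```

Call:
{"fn": "send_rows", "kwargs": {"targets": [[0,0,0,0,0],[0,0,0,0,0],[0,0,0,0,0],[0,0,0,0,0],[0,0,0,0,0]], "grip_force": 60}}

```text
time: 30.55
tool_pos: [0.5987, -0.1495, 0.0789]
tool_rot: [-3.141, 0.0, -3.095]
contact_force: [-0.4, -1.9, 0.9]
opening: 0.0135
grip_force: 60.0
```

Call:
{"fn": "send_rows", "kwargs": {"targets": [[0,0,0,0,0.06],[0,0,0,0,0]]}}

```text
time: 30.75
tool_pos: [0.5988, -0.1495, 0.0789]
tool_rot: [-3.141, 0.0, -3.037]
contact_force: [0.0, -3.3, -0.0]
opening: 0.0134
grip_force: 61.1
```

```bash
cat > st.py <<'E'
from h import *
o=observe(); print({k:np.round(o[k],3).tolist() for k in("tool_pos","tool_rot","torque","contact_force","opening")})
E
python3 st.py
```

```text
{'tool_pos': [0.599, -0.149, 0.079], 'tool_rot': [-3.141, 0.0, -3.037], 'torque': [-0.376, -0.104, -0.873], 'contact_force': [0.004, -3.323, -0.029], 'opening': 0.013}
```

Call:
{"fn": "send_rows", "kwargs": {"targets": [[0,0,0,0,0.06],[0,0,0,0,0]]}}

```text
time: 30.95
tool_pos: [0.5987, -0.1495, 0.0789]
tool_rot: [-3.142, 0.0, -2.979]
contact_force: [-1.0, -3.5, 1.3]
opening: 0.0137
grip_force: 64.6
```

```bash
python3 st.py
```

```text
{'tool_pos': [0.599, -0.149, 0.079], 'tool_rot': [-3.142, 0.0, -2.979], 'torque': [-0.439, -0.071, -1.449], 'contact_force': [-1.022, -3.495, 1.253], 'opening': 0.014}
```

Call:
{"fn": "send_rows", "kwargs": {"targets": [[0,0,0,0,0.06],[0,0,0,0,0]]}}

```text
time: 31.15
tool_pos: [0.5981, -0.1495, 0.0788]
tool_rot: [-3.142, -0.001, -2.919]
contact_force: [-3.4, -3.4, 1.8]
opening: 0.0146
grip_force: 64.6
```

```bash
python3 st.py
```

```text
{'tool_pos': [0.598, -0.15, 0.079], 'tool_rot': [-3.142, -0.001, -2.919], 'torque': [-0.687, 0.353, -1.319], 'contact_force': [-3.381, -3.414, 1.78], 'opening': 0.015}
```

Torque rises from the very first step, so the lid is against its stop. Releasing in place, clearing away and checking.

Call:
{"fn": "send_rows", "kwargs": {"targets": [[0.5,0,0,0,0],[0.5,0,0,0,0],[0.5,0,0,0,0],[0.5,0,0,0,0],[0.5,0,0,0.03,0]]}}

```text
time: 31.65
tool_pos: [0.5962, -0.1476, 0.1052]
tool_rot: [3.137, -0.007, -2.915]
contact_force: [0.4, 0.0, 0.6]
opening: 0.0451
grip_force: 0.0
```

Call:
{"fn": "send_rows", "kwargs": {"targets": [[0.5,0,0,0.05,0],[0.5,0,0,0.05,0],[0.5,-0.02,-0.03,0.05,0],[0.5,-0.03,-0.04,0,0],[0.5,-0.03,-0.04,0,0]]}}

```text
time: 32.15
tool_pos: [0.5226, -0.2538, 0.2511]
tool_rot: [-3.139, 0.003, -2.913]
contact_force: [0.2, -0.7, -0.9]
opening: 0.0458
grip_force: 0.0
```

Call:
{"fn": "send_rows", "kwargs": {"targets": [[0.5,-0.03,-0.04,0,0],[0.5,0,0,0,0],[0.5,0,0,0,0]]}}

```text
time: 32.45
tool_pos: [0.492, -0.2939, 0.2495]
tool_rot: [3.141, 0.001, -2.918]
contact_force: [-0.2, -0.1, 0.2]
opening: 0.0461
grip_force: 0.0
```

```bash
python3 - <<'E'
from h import *
for n in("top","top","side"):
    im,W=cloud(n); PP=cart(W)
    m=(PP[...,2]>107)&(PP[...,2]<117)&(PP[...,0]>5)&(PP[...,0]<85)&(abs(PP[...,1])<60)
    print(n,m.sum(),cv2.minAreaRect(PP[m][:,:2].astype(np.float32))[2])
    if n=="top":
        X=PP[m][:,:2]-PP[m][:,:2].mean(0); w,V=np.linalg.eigh(X.T@X); print("pca",np.degrees(np.arctan2(V[1,1],V[0,1]))%180)
E
```

```text
top 184 26.154645919799805
pca 26.03259677902497
top 183 25.841516494750977
pca 26.620054734587825
side 99 26.2283935546875
```

```bash
python3 -c "
from cell import hand_in
print(hand_in())"
```

```text
the job is handed in; nothing more can be done
None
```

I handed the job in at about 32.6 s: all four flaps are folded back to about 2.65–2.7 rad, and the lid is unscrewed until it would turn no further (about 1.3 rad from where it started, its starting angle unknown); the bystanders showed no movement in the last picture.

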